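Weigh a bottle on the spring balance and set the rider to the reading

TASK

Weigh the small bottle of metal shot in its hanging pan: carry the loaded pan by its grip tab to the spring balance and gently hang its wire bail in the dip of the sprung hook, lowering it at a creep (no more than about 15 mm/s) and letting go only once the hook bears the whole weight, so that the hook neither jumps nor is pressed down to its stop. When the pan hangs still, slide the black rider along the rule until its index is level with the pointer, and leave the pan hanging there with the bottle upright in it and the other things on the bench undisturbed.

Things in the scene. Friction and masses are not known exactly. Their poses are not given: they have to be found in the camera images.
- stand: Spring balance fixed to the bench: grey base plate 18 mm high (x -165 to 40, y -60 to 96 mm), two upright rods 32 mm apart guiding a sprung carriage with the hook, a bridge over them (top 343 mm) and a white rule 36 mm wide on the +y side, as high as the bridge. Origin on the bench midway between the rods; the hook arm points along its -x, the rule and rider are on its +y, z up.
- hook (a joint): How far the sprung carriage with hook and pointer has dipped, m; 0 with nothing on the hook, grows downward, lower stop at 0.068. Spring rate 115 N/m (8.7 mm for each newton), lightly damped: disturbed, it bobs for two or three seconds.
- hook_seat (a point): Middle of the dip in the hook, on top of its 8 mm round bar, 105 mm in front (-x) of the rods; stand's axes, moves with the hook, 235 mm above the bench unloaded. The bar is level for 5 mm each way, then rises: 20 mm outward (-x) to a tip whose top is 20 mm above the seat, 20 mm back (+x) to the level arm, top 14 mm above the seat. Underside 8 mm below the seat.
- pointer_tip (a point): End of the thin dark pointer (2 mm thick) that stands out from the carriage to the stand's +y, in front of the rule; rises and falls with the hook.
- rider (a joint): How far the black rider stands below the level of the unloaded pointer, m; grows downward, range -0.010 to 0.066. It slides with about 1.5 N of friction and stays where it is left.
- rider_tip (a point): End of the rider's thin black index (2 mm thick), which points along the stand's -y at the pointer, 2 mm beyond the pointer's end; level with the pointer when both have the same z.
- rider_grip (a point): Point to pinch on the rider's upright grip: a black post, 12 x 12 mm with sides along the stand's x and y, from 36 mm below this point to 14 mm above it, 105 mm to the stand's +y of the rods, 30 mm above the rider's index. Take it from above, best with the fingers closing along the stand's x.
- pan: Loose steel hanging pan: round plate 72 mm across, 6 mm thick, with a ring round the bottle and an upright bail of 5 mm wire in the pan's y-z plane: legs at y = +-32 mm up to 103 mm, then sloping in to a rounded peak 137 mm up, a grip tab above it. Origin at the centre of the underside, z up. It hangs with its x axis along the hook arm. With the bottle it weighs 0.2 to 0.7 kg.
- pan_bail (a point): Underside of the bail's peak, on the pan's axis 132.5 mm above the pan's underside: the point that rests on point hook_seat when the pan hangs properly. The bottle's cap is 52 mm below it, so the hook goes in under the peak horizontally, above the cap.
- pan_grip (a point): Point to take hold of the grip tab, on the pan's axis 167 mm above the underside and 34.5 mm above pan_bail. The tab is 16 mm wide along the pan's y (close the fingers along y), 10 mm thick along x, and runs from 140 to 178 mm above the underside.
- reagent_bottle: Small white screw-cap bottle of metal shot, 41 mm across, 74 mm high, standing loose in the ring of the pan; origin at the centre of its underside. How full it is, and so its weight, varies.
- rack_small: Bystander: small yellow tube rack, 62 x 116 x 59 mm, origin at the centre of the underside.
- timer: Bystander: flat white bench timer, 60 x 60 x 15 mm, origin at the centre of the underside.
- tape_roll: Bystander: roll of tan label tape lying flat, 78 mm across, 19 mm high, origin at the centre of the underside.

How it is judged (in metres and radians):
On the way, in this order (a step that is already met when the one before it is completed fails the run):
1. the pan hangs by its bail in the dip of the hook, let go and still (distance between pan_bail and hook_seat below 0.008 m and contact force between pan and stand above 1 N and contact force between the fingers and pan below 0.05 N and linear speed of pan below 0.02 m/s and velocity of joint hook between -0.008 and 0.008 m/s), for 0.3 s.
2. the rider's index is level with the pointer (z of rider_tip in the frame of pointer_tip between -0.003 and 0.003 m), for 0.2 s.
At the end, for the whole second after the job is handed in: The pan hangs by the peak of its bail in the dip of the hook (within 8 mm of the seat), at rest (under 20 mm/s, hook under 8 mm/s), the bottle upright in the pan's ring (within 0.15 rad), and the rider's index is level with the pointer within 3 mm (all of step 2 and distance between pan_bail and hook_seat below 0.008 m and contact force between pan and stand above 1 N and linear speed of pan below 0.02 m/s and velocity of joint hook between -0.008 and 0.008 m/s and angle between reagent_bottle's own z axis and vertical below 0.15 rad and distance between reagent_bottle and pan below 0.015 m); the robot touches nothing.
It fails at once if the hook jumps or bounces: it moves faster than 0.045 m/s (velocity of joint hook above 0.045 m/s or velocity of joint hook below -0.045 m/s).
It fails at once if the hook is pressed down to its stop (dipped beyond 65 mm) (value of joint hook above 0.065 m).
It fails at once if the pan is forced against the balance with more than 10 N (contact force between pan and stand above 10 N).
It fails at once if the bottle is tipped by more than 0.5 rad (angle between reagent_bottle's own z axis and vertical above 0.5 rad).
It fails at once if a bystander is moved by more than 20 mm (distance of any of rack_small, timer, tape_roll from where it was at the start of the episode above 0.02 m).
It also fails if it takes over 72 s, if anything falls off the work surface, if the arm or the gripper's body presses on something with over 40 N, if the wrist force passes 120 N, or if a joint passes its speed limit or range.

ROBOT

A 6-joint arm with a two-finger parallel gripper is mounted at the origin on a cart in front of the work surface, level with it; the furniture and walls round the work are solid. World frame = base frame: x ahead of the robot, y to its left, z up, the work surface at z = 0. Lengths are in mm, angles in degrees, forces in N, time in s.
With the tool pointing down it reaches from about 300 to 850 mm from the base axis. Payload 4.2 kg.
Tool frame: the origin (TCP) lies between the finger pads; the fingertips stand 11 mm ahead of it and the grasp point (between the pads) lies 8 mm behind it (env.tips_ahead is the distance from the TCP to the fingertips, in mm); z points along the fingers, y is the line along which they close (so a half turn about z gives the same grasp; the last joint's range is limited). The gripper opens to 91 mm and grips with 3 to 60 N. Pads are 32 mm wide; open, the fingers measure 118 mm over their backs; the gripper's body (76 mm by 178 mm) begins 60 mm behind the grasp point.
Start: joints at [-1.146, 18.312, 89.639, -0, 72.044, -1.146], TCP at [575.015, 0, 224.976] pointing down, gripper open.
Joint ranges: [-177.97, 177.97], [-48.28, 115.42], [12.27, 149.76], [-77.06, 257.06], [2.81, 150.46], [-146.56, 146.56]. Speed limits (degrees/s): [147.25, 147.25, 180, 180, 180, 180].

INTERFACE

Orientations are given as [roll, pitch, yaw] about the fixed x, y, z axes, in that order (R = Rz(yaw) Ry(pitch) Rx(roll)).
In Python, from workcell import env, cams gives the robot as it stands.
- The arm moves only by the tool step_arm, never from a script. Its arguments are lists of equal length, an entry for each row: "linear": the shift along the tool's x, y, z in units of 30 cm (1.0 is 30 cm), a list of three; "turn": the turn about the tool's z in units of 360 degrees (1.0 is 360 degrees). In form: {"linear": [[tx, ty, tz], ...], "turn": [turn, ...]}. A call has 1 to 20 rows; each row is the pose to reach, as a shift and turn from the pose commanded when the call began, along the tool's axes at that moment, turning the shorter way round; what a row does not reach only later rows make up. A row lasts 1/8 s, in which the tool goes at most 62.5 mm and 10.7 degrees, less where a joint would pass 70% of its speed; a pose out of reach is approached as far as the arm can. A call with a number of a shift or a turn outside -1 to 1 is refused whole. A call with a gripper value outside its range is refused whole. "fingers" is the closure, from -1 (fully open) to 1 (shut), so that 0 is half open, set as the call begins (left out, the last holds). The fingers move at their own pace and stop on an object; "force" is the grip in N (left out, the last holds). Time passes only in rows, so rows that repeat a pose let the fingers close. It gives the time, the measured TCP pose, the force, the opening and the grip force at its end, in the units of the state.
- env.state(): the state, without advancing time (a new reading comes with each control period).
- cams.grab_frame(name): name is "scene" or "side" or "wrist"; returns a dict with "color" (384x512x3 uint8, blue, green, red), "fx", "fy", "cx", "cy" (pixels), "extrinsics" (4x4, takes a point from camera to world coordinates); the wrist camera has in their place "tool_from_camera" (4x4, takes a point from camera to tool coordinates, whose origin is the TCP and whose axes are the flange's). Camera axes: x right, y down, z forward; pixel columns grow to the right and rows downward; lengths in mm; the calibration is good to about 2 mm. A picture is of the moment at which its call begins: read the wrist's pose just before it. There is no depth.
- env.job_done(): hands the job in; it is judged then, once.
The state is a dict: "time_s": time; "qpos": joint angles; "qvel": joint speeds; "effort": joint torques, N m; "ee_pos": TCP position; "ee_rot": TCP orientation; "force": force on the tool from outside, world axes, zero at the start; "torque": the same for the moment, N m; "gripper_width": finger opening in mm; "gripper_force": force on a finger pad.
Only numpy, scipy, OpenCV 4.12 (cv2) and the standard library are available. Lean on these libraries where they do the work, as an engineer would, in place of code of your own. Each camera call takes 0.05 s, during which the arm holds its last target. There are 200 camera calls.

## Working session

There is one attempt and no reset: what is moved stays moved. The work goes in short steps, Python scripts to look and compute and a tool call to move; the robot and the scene stay as the last step left them, time stands still between calls to the robot, and variables do not carry over. Pictures are saved under pics/ and viewed, at most 10 in all, crops included, and the job is handed in when it is done.

Besides the shell and the picture viewer there is one more tool, called in YAML: its name, and indented under it one key for each argument. step_arm: Moves the arm, as the interface text tells. Its arguments: {"type":"object","properties":{"linear":{"type":"array"},"turn":{"type":"array"},"fingers":{"type":"number"},"force":{"type":"number"}},"required":["linear","turn"]}

```bash
mkdir -p pics; ls
cat > h.py <<'E'
import numpy as np, cv2
from workcell import env, cams
from scipy.spatial.transform import Rotation as R
def cam(name):
    s=env.state(); f=cams.grab_frame(name)
    if 'extrinsics' in f: T=np.array(f['extrinsics'])
    else:
        W=np.eye(4); W[:3,:3]=R.from_euler('xyz',s['ee_rot'],degrees=True).as_matrix(); W[:3,3]=s['ee_pos']
        T=W@np.array(f['tool_from_camera'])
    K=(f['fx'],f['fy'],f['cx'],f['cy'])
    return f['color'],K,T
def ray(K,T,u,v):
    d=T[:3,:3]@np.array([(u-K[2])/K[0],(v-K[3])/K[1],1]); return T[:3,3],d/np.linalg.norm(d)
def onz(K,T,u,v,z):
    o,d=ray(K,T,u,v); return o+d*(z-o[2])/d[2]
def cross(a,b):
    (o1,d1),(o2,d2)=a,b
    t=np.linalg.lstsq(np.c_[d1,-d2],o2-o1,rcond=None)[0]
    p,q=o1+t[0]*d1,o2+t[1]*d2
    return (p+q)/2,np.linalg.norm(p-q)
def proj(K,T,p):
    c=np.linalg.inv(T)@np.r_[p,1]; return K[0]*c[0]/c[2]+K[2],K[1]*c[1]/c[2]+K[3]
E
python3 - <<'E'
from h import *
np.set_printoptions(precision=3,suppress=True)
print(env.state())
ims=[]
for n in('scene','side'):
    c,K,T=cam(n); cv2.imwrite(f'pics/{n}0.png',c); print(n,K,T)
    np.savez(f'{n}0.npz',K=K,T=T)
    cv2.imwrite(f'pics/{n}0v.png',cv2.resize(c,(800,600)))
E
```

```text
pics
{'time_s': 0.0, 'qpos': array([-1.147, 18.353, 89.705, -0.001, 72.041, -1.148]), 'qvel': array([0.057, 0.094, 0.088, 0.016, 0.012, 0.106]), 'effort': array([ -0.001, -41.247, -23.197,   0.073,   0.046,  -0.   ]), 'ee_pos': array([574.537,  -0.007, 224.116]), 'ee_rot': array([-179.9  ,   -0.001,   90.001]), 'force': array([-0.929,  0.682, -0.343]), 'torque': array([-0.036,  0.013, -0.044]), 'gripper_force': 0.0, 'gripper_width': 91.41803014293694}
scene (500.1649401795449, 500.1649401795449, 257.75312883760415, 189.30474699801917) [[  -0.572   -0.518    0.636 -671.444]
 [  -0.82     0.361   -0.444  865.912]
 [   0.      -0.776   -0.631 1376.83 ]
 [   0.       0.       0.       1.   ]]
side (367.40195024359116, 367.40195024359116, 253.31313119954018, 193.05139682118758) [[    0.996    -0.051     0.068   446.676]
 [   -0.085    -0.521     0.849 -1182.449]
 [   -0.008    -0.852    -0.524   901.513]
 [    0.        0.        0.        1.   ]]
```

View pics/scene0v.png

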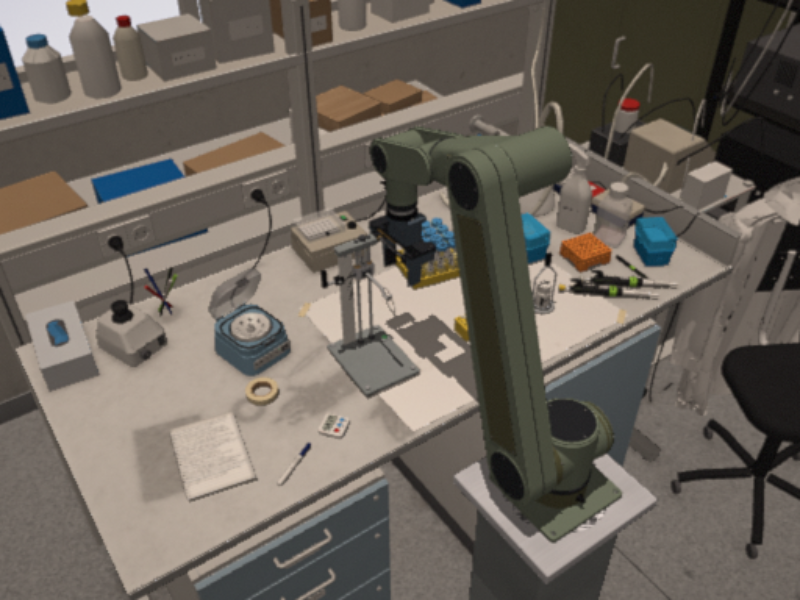

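View pics/side0v.png

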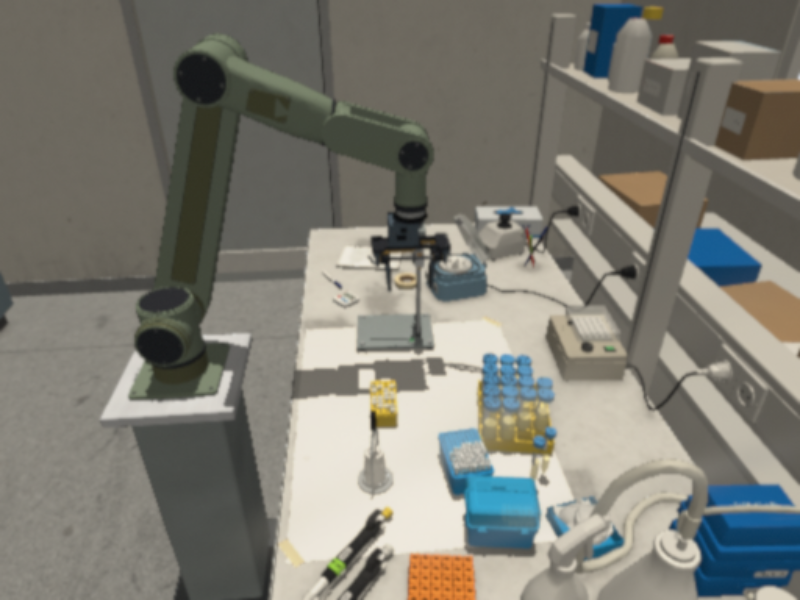

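The pan shows at scene view (545,290) and side view (375,470). The stand is at scene (365,310) and side (400,330). I'll zoom in on both.

Run:
```python
from h import *
a=cv2.imread('pics/scene0.png');b=cv2.imread('pics/side0.png')
def cr(i,x,y,w,h,W,H): return cv2.resize(i[y:y+h,x:x+w],(W,H),interpolation=cv2.INTER_CUBIC)
A=cr(a,190,135,90,120,450,600)   # 5x
P=cr(a,320,150,50,60,250,300)
B=cr(b,215,255,50,60,250,300)
cv2.imwrite('pics/z1.png',np.hstack([A,np.vstack([P,B])]))
cv2.imwrite('pics/z2.png',cr(b,215,145,90,90,600,600))
```

```text
(no output)
```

View pics/z1.png

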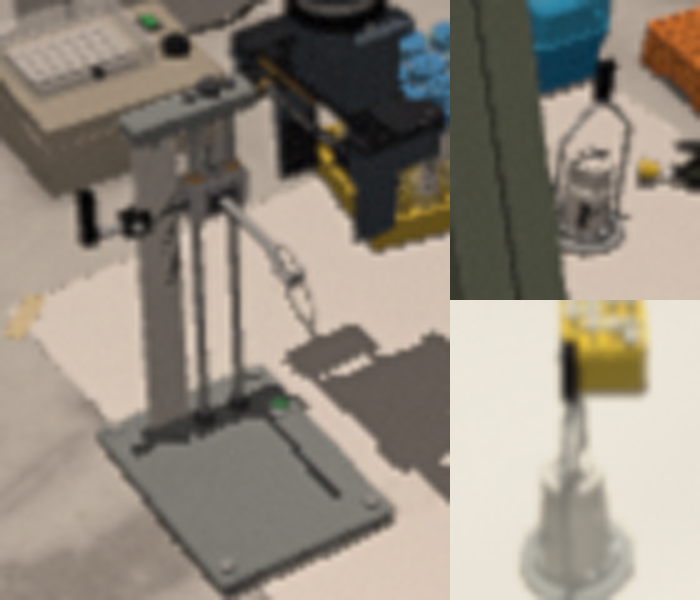

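View pics/z2.png

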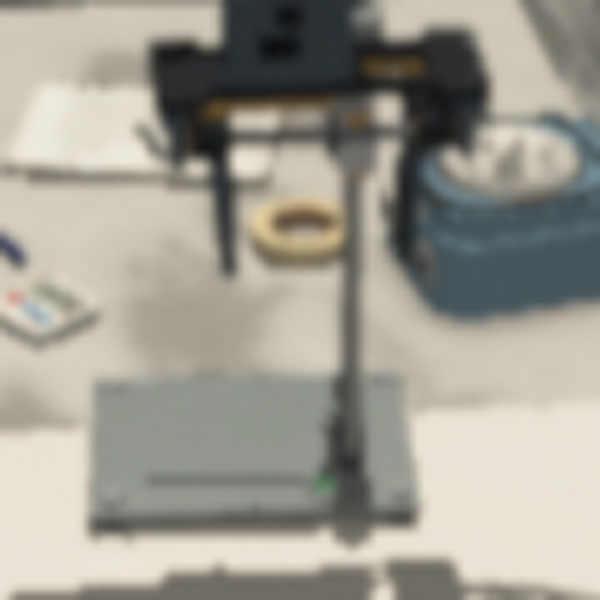

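Run:
```python
from h import *
np.set_printoptions(precision=1,suppress=True)
L=lambda n:(lambda d:(tuple(d['K']),d['T']))(np.load(n+'0.npz'))
S,D=L('scene'),L('side')
s=lambda x,y:(190+x/5,135+y/5); d=lambda x,y:(215+x/6.667,145+y/6.667)
for p in[(100,435),(225,585),(392,518),(265,368),(203,412),(240,402)]:print('scene',onz(*S,*s(*p),18))
for p in[(95,378),(92,518),(415,515),(405,378)]:print('side',onz(*D,*d(*p),18))
print('tab',cross(ray(*S,351,166),ray(*D,239,269.4)))
print('pan',cross(ray(*S,348,197),ray(*D,240.4,307)),onz(*D,240.4,307,6))
print('hook tip?',cross(ray(*S,*s(290,262)),ray(*D,*d(150,135))))
print('rider',cross(ray(*S,*s(87,218)),ray(*S,*s(87,218))))
```

```text
scene [638.  183.7  18. ]
scene [443.  191.2  18. ]
scene [429.   47.5  18. ]
scene [630.1  31.1  18. ]
scene [613.9 101.7  18. ]
scene [606.9  70.7  18. ]
side [448.9 187.7  18. ]
side [442.5  30.7  18. ]
side [638.7  15.   18. ]
side [653.6 167.8  18. ]
tab (array([ 465.1, -392.8,  157.4]), np.float64(2.544406084641116))
pan (array([ 461.5, -393. ,   -3.2]), np.float64(10.686060309271738)) [ 465.9 -397.4    6. ]
hook tip? (array([490.7,  94.1, 247.7]), np.float64(7.498902231465197))
rider (array([-671.4,  865.9, 1376.8]), np.float64(0.0))
```

step_arm:
  linear:
    - [-0.2,-0.05,-0.05]
    - [-0.4,-0.1,-0.1]
    - [-0.55,-0.15,-0.15]
    - [-0.7,-0.2,-0.2]
    - [-0.85,-0.25,-0.25]
    - [-0.95,-0.3,-0.25]
    - [-1,-0.35,-0.25]
    - [-1,-0.37,-0.25]
    - [-1,-0.37,-0.25]
    - [-1,-0.37,-0.25]
  turn: [0.03,0.055,0.08,0.11,0.14,0.165,0.195,0.22,0.25,0.25]
  fingers: -1

```text
time_s: 1.35
ee_pos: [463.7, -300.0, 299.6]
ee_rot: [-180.0, 0.0, 0.1]
force: [0.1, 0.4, 0.4]
gripper_width: 91.6
gripper_force: 0.0
```

Run:
```python
from h import *
np.set_printoptions(precision=2,suppress=True)
c,K,T=cam('wrist'); print(env.state()['ee_pos'],env.state()['ee_rot'],K);print(T)
print(proj(K,T,[465,-393,167]),proj(K,T,[465,-393,6]))
np.savez('w1.npz',K=K,T=T); cv2.imwrite('pics/w1.png',c)
```

```text
[ 463.87 -299.91  299.63] [-179.98    0.03    0.18] (315.93091665956774, 315.93091665956774, 255.46051566673776, 190.37810763415052)
[[   0.     -0.96   -0.28  542.32]
 [  -1.     -0.     -0.   -300.15]
 [  -0.      0.28   -0.96  458.53]
 [   0.      0.      0.      1.  ]]
(np.float64(352.5537522957539), np.float64(184.3460395181546)) (np.float64(319.65492067760545), np.float64(155.67096041558176))
```

View pics/w1.png

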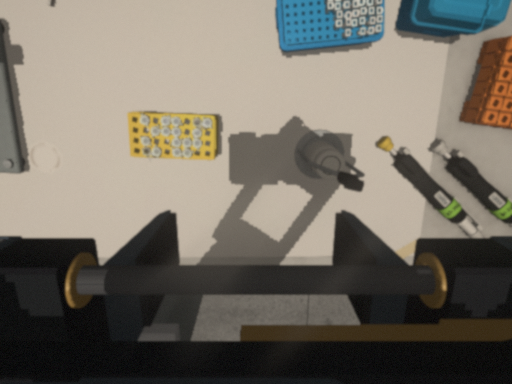

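The tab is at about (352,182) and the pan plate at (322,156), both where predicted. I'll zoom in for the bail's yaw.

Run:
```python
from h import *
c=cv2.imread('pics/w1.png')
cv2.imwrite('pics/z3.png',cv2.resize(c[115:205,280:380],None,fx=6.4,fy=6.4,interpolation=cv2.INTER_CUBIC))
```

```text
(no output)
```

View pics/z3.png

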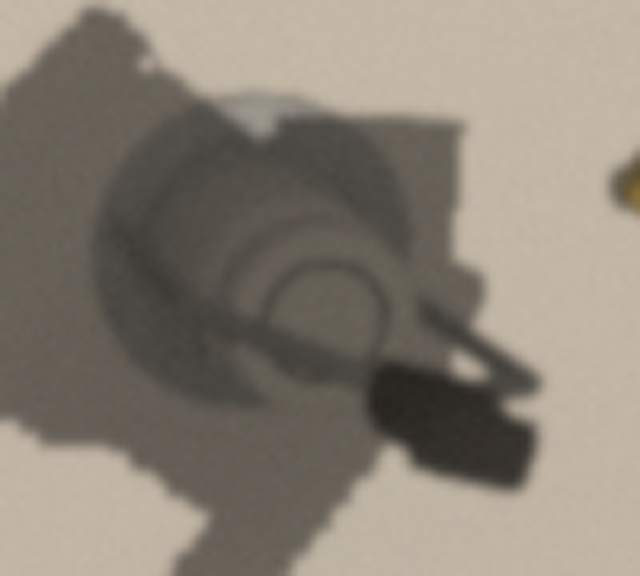

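Run:
```python
from h import *
d=np.load('w1.npz');K,T=tuple(d['K']),d['T']
q=lambda x,y,z:onz(K,T,280+x/6.4,115+y/6.4,z)
a,b=q(532,383,103),q(207,315,103)
print('sh',a,b,(a+b)/2,np.linalg.norm(a-b),np.degrees(np.arctan2((b-a)[1],(b-a)[0]))-90)
a,b=q(425,300,6),q(115,225,6);print('feet',a,b,(a+b)/2,np.degrees(np.arctan2((b-a)[1],(b-a)[0]))-90)
print('plate',q(252,250,3)); print('tabtop',q(470,440,178),q(415,465,178),q(522,490,178),q(372,410,178),q(535,430,178))
```

```text
sh [ 459.40852565 -424.58927487  103.        ] [ 471.69223718 -365.31995306  103.        ] [ 465.55038142 -394.95461397  103.        ] 60.52885326073622 -11.70892163369399
feet [ 456.03113744 -432.38730462    6.        ] [ 472.8999084  -361.35527678    6.        ] [ 464.46552292 -396.8712907     6.        ] -13.359198605401332
plate [ 466.84122783 -393.07017923    3.        ]
tabtop [ 468.48589853 -390.25837712  178.        ] [ 464.74107411 -382.6701665   178.        ] [ 461.04087298 -398.43100677  178.        ] [ 472.87385144 -375.86793785  178.        ] [ 469.99513868 -399.43802001  178.        ]
```

step_arm:
  linear:
    - [0.007,0.1,0.05]
    - [0.007,0.2,0.1]
    - [0.007,0.312,0.15]
    - [0.007,0.312,0.2]
    - [0.007,0.312,0.25]
    - [0.007,0.312,0.267]
    - [0.007,0.312,0.267]
    - [0.007,0.312,0.267]
    - [0.007,0.312,0.267]
    - [0.007,0.312,0.267]
    - [0.007,0.312,0.267]
    - [0.007,0.312,0.267]
    - [0.007,0.312,0.267]
    - [0.007,0.312,0.267]
    - [0.007,0.312,0.267]
    - [0.007,0.312,0.267]
    - [0.007,0.312,0.267]
    - [0.007,0.312,0.267]
  turn: [-0.028,-0.056,-0.084,-0.112,-0.14,-0.168,-0.196,-0.224,-0.252,-0.28,-0.308,-0.336,-0.364,-0.392,-0.42,-0.448,-0.465,-0.465]
  fingers: -0.3

```text
time_s: 3.65
ee_pos: [466.2, -393.4, 219.6]
ee_rot: [180.0, -0.0, 167.5]
force: [-0.2, 0.5, -0.7]
gripper_width: 59.1
gripper_force: 0.0
```

Run:
```python
from h import *
np.set_printoptions(precision=1,suppress=True)
c,K,T=cam('wrist'); s=env.state();print(s['ee_pos'],s['ee_rot'],s['gripper_width'],s['qpos'])
print(proj(K,T,[466,-393.5,178]))
cv2.imwrite('pics/w2.png',c)
```

```text
[ 466.2 -393.5  219.7] [180.   -0.  167.4] 59.2803220994813 [ -41.2   21.7   85.3    0.    73.  -118.6]
(np.float64(255.41200382342146), np.float64(218.14579646926398))
```

View pics/w2.png

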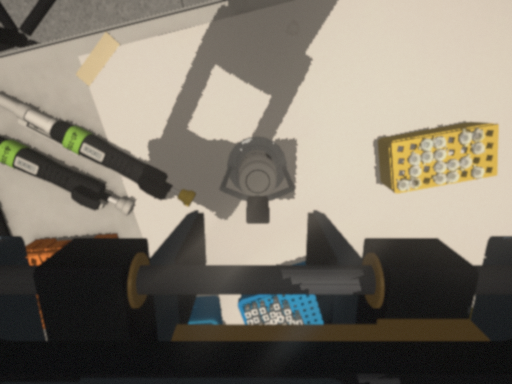

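The tab is centred between the fingers at (258,212) and the bail is square to the tool. I'll descend and grip.

step_arm:
  linear:
    - [0,0,0.07]
    - [0,0,0.14]
    - [0,0,0.203]
    - [0,0,0.203]
  turn: [0,0,0,0]

```text
time_s: 4.2
ee_pos: [465.4, -392.8, 157.5]
ee_rot: [179.9, -0.2, 167.4]
force: [0.0, -0.1, 0.5]
gripper_width: 59.5
gripper_force: 0.0
```

step_arm:
  linear:
    - [0,0,0]
    - [0,0,0]
    - [0,0,0]
    - [0,0,0]
    - [0,0,0]
    - [0,0,0]
  turn: [0,0,0,0,0,0]
  fingers: 1
  force: 25

```text
time_s: 4.95
ee_pos: [466.1, -393.6, 159.0]
ee_rot: [180.0, 0.0, 167.4]
force: [0.1, 0.1, -0.7]
gripper_width: 15.5
gripper_force: 25.0
```

step_arm:
  linear:
    - [0,0,-0.02]
    - [0,0,-0.06]
    - [0,0,-0.12]
    - [0,0,-0.18]
    - [0,0,-0.25]
    - [0,0,-0.32]
    - [0,0,-0.38]
    - [0,0,-0.42]
    - [0,0,-0.437]
    - [0,0,-0.437]
    - [0,0,-0.437]
    - [0,0,-0.437]
  turn: [0,0,0,0,0,0,0,0,0,0,0,0]

```text
time_s: 6.45
ee_pos: [466.0, -393.5, 289.4]
ee_rot: [180.0, -0.1, 167.4]
force: [-0.2, 0.6, -3.9]
gripper_width: 15.8
gripper_force: 25.0
```

step_arm:
  linear:
    - [0.01,0.02,0]
    - [0.03,0.06,0]
    - [0.06,0.12,0]
    - [0.098,0.2,0]
    - [0.137,0.28,0]
    - [0.176,0.36,0]
    - [0.216,0.44,0]
    - [0.255,0.52,0]
    - [0.294,0.6,0]
    - [0.333,0.68,0]
    - [0.373,0.76,0]
    - [0.407,0.83,0]
    - [0.426,0.87,0]
    - [0.437,0.892,0]
    - [0.442,0.902,0]
    - [0.442,0.902,0]
    - [0.442,0.902,0]
  turn: [0,-0.002,-0.004,-0.006,-0.008,-0.01,-0.012,-0.014,-0.016,-0.018,-0.02,-0.022,-0.022,-0.022,-0.022,-0.022,-0.022]

```text
time_s: 8.57
ee_pos: [395.9, -101.0, 290.0]
ee_rot: [-180.0, 0.0, 175.3]
force: [0.6, -0.3, -3.2]
gripper_width: 15.8
gripper_force: 25.0
```

Run:
```python
from h import *
np.set_printoptions(precision=2,suppress=True)
s=env.state();print(s['ee_pos'],s['ee_rot'],s['force'])
im=[]
for n,(x,y,w,h) in dict(scene=(190,135,100,120),side=(205,105,80,96)).items():
    c,K,T=cam(n); np.savez(f'{n}1.npz',K=K,T=T); cv2.imwrite(f'pics/{n}1.png',c)
    print(n,[proj(K,T,p) for p in([497,90,235],[472,92,251],[610,186,265],[395,-100,290])])
    im.append(cv2.resize(c[y:y+h,x:x+w],(int(w*480/h),480),interpolation=cv2.INTER_CUBIC))
cv2.imwrite('pics/z4.png',np.hstack(im)); print(im[0].shape)
```

```text
[ 395.91 -101.02  289.98] [-179.99    0.    175.29] [ 0.58 -0.29 -3.19]
scene [(np.float64(248.696430451891), np.float64(189.60884726808285)), (np.float64(252.11757019048468), np.float64(189.9639395760493)), (np.float64(209.31467297425155), np.float64(176.64734896845135)), (np.float64(308.36893773261994), np.float64(173.3120451586793))]
side [(np.float64(239.96088122659052), np.float64(167.90169332654403)), (np.float64(233.38111468143777), np.float64(164.30046454324645)), (np.float64(266.02971865086585), np.float64(149.27931799866522)), (np.float64(212.2664720443132), np.float64(180.9594796714404))]
(480, 400, 3)
```

View pics/z4.png

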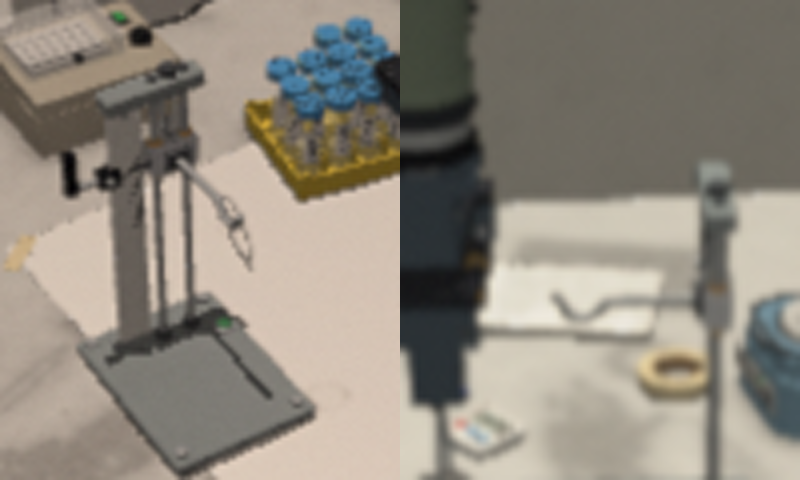

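```bash
cat > fit.py <<'E'
from h import *
from scipy.optimize import least_squares
np.set_printoptions(precision=1,suppress=True)
L=lambda n:(lambda d:(tuple(d['K']),d['T']))(np.load(n+'1.npz'))
C=dict(scene=L('scene'),side=L('side'))
P=[('scene',(40,96,18),(210,222)),('scene',(-165,96,18),(235.3,251.5)),('scene',(-165,-60,18),(268.5,237.8)),('scene',(40,-60,18),(242.7,208.4)),
('scene',(0,16,18),(230.6,217.4)),('scene',(0,-16,18),(238,215.4)),
('side',(-165,96,18),(229.2,201.7)),('side',(-165,-60,18),(228.8,222.7)),('side',(40,-60,18),(277.2,222.2)),('side',(40,96,18),(275.7,201.7)),
('side',(-105,0,231),(241,168)),('side',(-130,0,251),(236.2,164))]
def W(q,p):
    c,s=np.cos(q[2]),np.sin(q[2]); return np.array([q[0]+c*p[0]-s*p[1],q[1]+s*p[0]+c*p[1],p[2]])
f=lambda q:np.concatenate([np.subtract(proj(*C[n],W(q,p)),o) for n,p,o in P])
r=least_squares(f,[602,84,-.08],loss='soft_l1',x_scale=[10,10,.1]); q=r.x
if __name__=='__main__':
    print(q,np.degrees(q[2]));print(f(q).reshape(-1,2)); print('seat',W(q,(-105,0,235)))
    for n in C: print(n,[np.round(proj(*C[n],W(q,p)),1) for p in((-105,0,231),(-130,0,251),(-80,0,245),(0,105,265),(0,105,279))])
    s=cv2.imread('pics/scene1.png');d=cv2.imread('pics/side1.png')
    A=cv2.resize(s[165:210,225:260],None,fx=11,fy=11,interpolation=cv2.INTER_CUBIC);
    B=A.copy()
    for p in((-105,0,231),(-130,0,251),(-80,0,245)):
        u,v=proj(*C['scene'],W(q,p));cv2.circle(B,(int((u-225+.5)*11),int((v-165+.5)*11)),4,(0,0,255),1)
    cv2.imwrite('pics/z5.png',np.hstack([A,B]))
E
python3 fit.py
```

```text
[606.9  85.7  -0.1] -3.422321239558428
[[-0.9 -2.5]
 [-1.1 -0.3]
 [ 0.9 -1.9]
 [ 0.1 -2.2]
 [ 0.8  0.8]
 [ 0.3  0. ]
 [-0.2 -0.4]
 [-1.  -0.7]
 [ 0.9 -1.2]
 [-0.5 -1.4]
 [ 0.3  0.5]
 [-1.5  0.1]]
seat [502.1  92.  235. ]
scene [array([247.5, 189.9]), array([251. , 189.4]), array([243.9, 183.2]), array([207.8, 176.6]), array([207.6, 173.6])]
side [array([241.3, 168.5]), array([234.7, 164.1]), array([247.6, 165.2]), array([266.7, 148.8]), array([266.7, 145.7])]
```

View pics/z5.png

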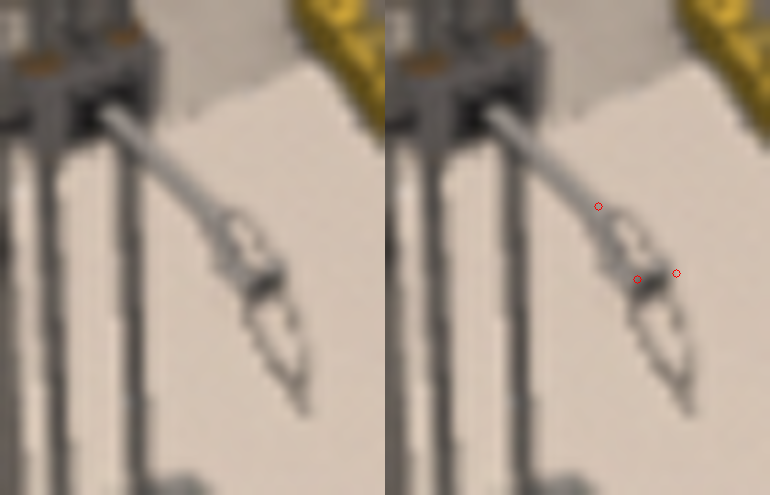

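step_arm:
  linear:
    - [-0.02,0.02,0]
    - [-0.06,0.05,0]
    - [-0.11,0.1,0]
    - [-0.16,0.14,0]
    - [-0.21,0.19,0]
    - [-0.26,0.23,0]
    - [-0.3,0.27,0]
    - [-0.325,0.29,0]
    - [-0.331,0.294,0]
    - [-0.331,0.294,0]
    - [-0.331,0.294,0]
    - [-0.331,0.294,0]
  turn: [0.02,0.045,0.07,0.095,0.12,0.145,0.17,0.195,0.22,0.24,0.247,0.247]

```text
time_s: 10.18
ee_pos: [502.0, -21.0, 289.8]
ee_rot: [-180.0, 0.0, 86.4]
force: [-0.2, 0.3, -3.5]
gripper_width: 16.1
gripper_force: 25.0
```

Run:
```python
from fit import *
s=env.state();c,K,T=cam('wrist'); np.savez('w3.npz',K=K,T=T); cv2.imwrite('pics/w3.png',c)
print(s['ee_pos'],s['ee_rot'],s['force'])
for n,p in dict(seat=(-105,0,231),tip=(-130,0,251),kink=(-80,0,245),ptr=(0,60,235),rg=(0,105,279)).items(): print(n,proj(K,T,W(q,p)))
cv2.imwrite('pics/w3v.png',cv2.resize(c,(800,600),interpolation=cv2.INTER_CUBIC))
```

```text
[502.  -21.  289.8] [-180.     0.    86.4] [-0.2  0.3 -3.5]
seat (np.float64(243.4834837139231), np.float64(42.03504103427193))
tip (np.float64(198.46157528162956), np.float64(35.9836165644067))
kink (np.float64(285.0347846416098), np.float64(37.789085976910314))
ptr (np.float64(426.9486566715589), np.float64(-74.88466686483991))
rg (np.float64(502.0942454978956), np.float64(-270.2689275356778))
```

View pics/w3v.png

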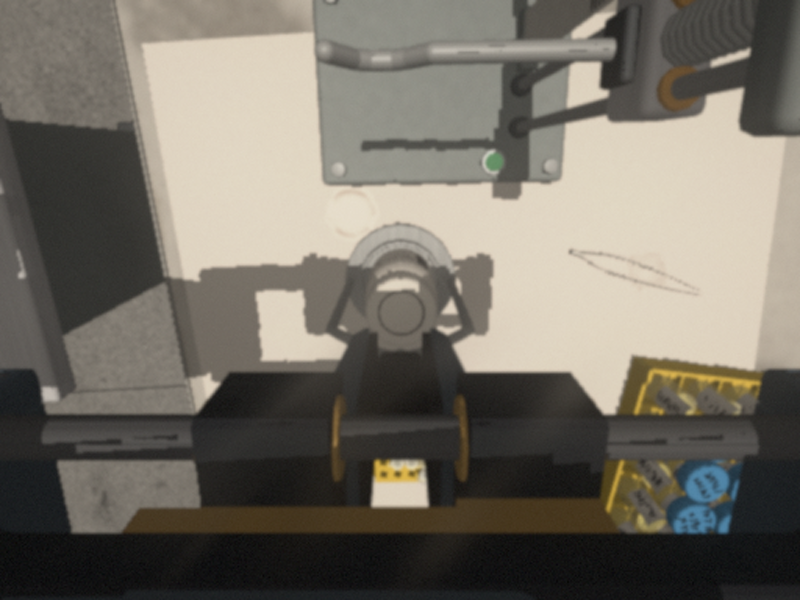

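Run:
```python
from h import *
np.set_printoptions(precision=1,suppress=True)
d=np.load('w3.npz');K,T=tuple(d['K']),d['T']
q=lambda x,y,z:onz(K,T,(x+.5)/1.5625-.5,(y+.5)/1.5625-.5,z)
for n,p in dict(plateL=(325,183,18),plateR=(562,180,18),armA=(432,52,245),armB=(600,49,245),dip=(380,59,231),tip=(318,50,249),bend2=(348,59,233)).items():print(n,q(*p))
g=cv2.cvtColor(cv2.imread('pics/w3.png'),cv2.COLOR_BGR2GRAY)
g=g[24:48,200:290]
# bright bar centre & width per column
for x in range(2,90,4): print(200+x,' '.join(f'{v:3d}' for v in g[:,x]))
```

```text
plateL [443.   38.4  18. ]
plateR [644.3  28.5  18. ]
armA [522.1  93.3 245. ]
armB [585.   90.5 245. ]
dip [502.   94.6 231. ]
tip [479.9  95.8 249. ]
bend2 [489.3  95.  233. ]
202 132 133 127 130 135 140 141 140 136 134 136 134 139 141 146 151 155 158 161 162 161 160 160 165
206 137 132 135 143 152 159 167 173 165 155 144 134 127 114 104 108 126 142 145 147 146 145 145 147
210 139 132 127 131 138 147 149 151 147 141 135 126 119 109  95  90  93 116 138 147 148 146 144 145
214 144 140 131 117 111 112 116 116 114 111 107 103  96  93  90  83  80  93 119 136 143 146 144 145
218 143 142 140 134 121 112 112 115 115 113 111 105 102  98  93  87  82  79  92 118 136 143 143 144
222 142 144 144 140 134 123 111 112 113 114 113 109 108 101  98  92  88  83  79  96 122 138 144 146
226 145 143 143 142 143 138 128 115 112 113 115 115 111 108 102  97  90  89  81  80  99 124 140 145
230 142 142 144 144 143 142 135 127 126 128 129 128 127 123 118 114 113 110 103  94  94 112 132 139
234 144 143 146 145 145 144 139 131 128 132 139 140 144 142 137 130 125 119 111  97  94 110 132 142
238 143 142 143 144 14
[... 577 characters left out ...]

262 142 145 142 142 140 133 123 123 125 130 128 126 123 117 114 106 100  89  85  92 114 136 142 143
266 142 142 140 136 129 123 120 124 128 128 126 123 117 115 108 100  93  87  86 108 134 141 141 141
270 139 140 138 131 123 121 124 127 127 126 122 119 116 108 102  94  85  84 101 128 140 141 141 143
274 141 139 131 127 129 136 141 146 146 142 136 129 122 113 103  91  84  96 121 135 141 142 143 141
278 140 136 131 135 142 153 165 179 185 177 161 145 134 121 112 101  97 114 132 140 141 143 142 140
282 140 134 130 136 143 154 167 181 187 175 160 144 132 124 110 100  99 113 132 142 141 142 142 140
286 137 135 130 137 147 155 167 181 186 175 159 143 131 123 109  98  96 114 131 140 140 141 141 142
```

step_arm:
  linear:
    - [0.01,-0.04,0]
    - [0.03,-0.1,0]
    - [0.06,-0.17,0]
    - [0.11,-0.24,0]
    - [0.17,-0.3,0]
    - [0.23,-0.35,0]
    - [0.29,-0.38,0]
    - [0.34,-0.388,0]
    - [0.37,-0.388,0]
    - [0.38,-0.388,0]
    - [0.38,-0.388,0]
    - [0.38,-0.388,0]
    - [0.38,-0.388,0]
  turn: [-0.02,-0.045,-0.07,-0.095,-0.12,-0.145,-0.17,-0.195,-0.22,-0.24,-0.252,-0.252,-0.252]

```text
time_s: 11.85
ee_pos: [392.9, 100.2, 290.1]
ee_rot: [-180.0, 0.0, 177.1]
force: [0.7, -0.5, -3.7]
gripper_width: 15.8
gripper_force: 25.0
```

Run:
```python
from h import *
np.set_printoptions(precision=2,suppress=True)
d=np.load('w3.npz');K,T=tuple(d['K']),d['T']
print('cap',onz(K,T,402/1.5625,315/1.5625,211.5))
s=env.state(); print(s['ee_pos'],s['ee_rot'],s['force'])
p=np.array(s['ee_pos']);y=np.radians(s['ee_rot'][2]);v=np.array([503,94.6])-p[:2]
print('tx,ty to seat',v@[np.cos(y),np.sin(y)],v@[np.sin(y),-np.cos(y)])
```

```text
cap [504.21 -20.75 211.5 ]
[392.9  100.19 290.08] [-180.      0.01  177.06] [ 0.75 -0.55 -3.68]
tx,ty to seat -110.24211299754153 0.06601838452380682
```

step_arm:
  linear:
    - [-0.02,0,0]
    - [-0.05,0,0]
    - [-0.08,0,0]
    - [-0.11,0,0]
    - [-0.14,0,0]
    - [-0.17,0,0]
    - [-0.2,0,0]
    - [-0.22,0,0]
    - [-0.24,0,0]
    - [-0.26,0,0]
    - [-0.28,0,0]
    - [-0.3,0,0]
    - [-0.32,0,0]
    - [-0.335,0,0]
    - [-0.35,0,0]
    - [-0.36,0,0]
    - [-0.367,0,0]
    - [-0.367,0,0]
    - [-0.367,0,0]
  turn: [0,0,0,0,0,0,0,0,0,0,0,0,0,0,0,0,0,0,0]

```text
time_s: 14.22
ee_pos: [502.7, 94.7, 290.1]
ee_rot: [-180.0, -0.0, 177.1]
force: [-0.2, -0.3, -3.7]
gripper_width: 16.0
gripper_force: 25.0
```

Run:
```python
from h import *
s=env.state(); print(s['ee_pos'],s['force'])
for n in('scene','side'):
    c,K,T=cam(n); cv2.imwrite(f'pics/{n}2.png',c); print(proj(K,T,[503,94.6,231]),proj(K,T,[503,94.6,265]))
# pan vs hook in side: dark tab / bail columns
c=cv2.imread('pics/side2.png'); g=cv2.cvtColor(c,cv2.COLOR_BGR2GRAY)
for y in range(150,200,2): print(y,' '.join(f'{v:3d}' for v in g[y,222:268]))
```

```text
[502.68983476  94.74182629 290.06367642] [-0.15199325 -0.29778454 -3.70983499]
(np.float64(246.72914766348833), np.float64(190.0655065465587)) (np.float64(246.60053654031708), np.float64(182.7088427843187))
(np.float64(241.45521898984404), np.float64(168.1928476448086)) (np.float64(241.23488941942242), np.float64(160.3963616581724))
150 196 196 196 196 195 195 195 194 194 195 195 196 192 174 123  68  48  46  47  46  47  47  65 124 181 196 197 197 197 198 198 198 198 197 197 197 198 197 198 198 197 194 169 106  74  75
152 196 194 194 193 191 190 187 184 181 179 179 179 178 164 123  71  49  46  47  47  47  48  65 119 175 190 190 191 192 192 193 194 194 194 195 195 195 195 194 194 194 189 164  96  65  72
154 195 194 193 192 189 183 175 167 163 161 160 160 159 150 119  71  47  46  47  46  47  47  60 105 153 165 165 166 167 167 169 170 170 173 174 175 175 175 176 177 177 176 154  99  76  77
156 198 196 191 191 185 174 168 160 156 157 158 161 159 147 115  69  48  47  47  46  47  49  59  99 143 154 154 154 154 155 155 154 154 156 157 158 157 158 157 157 158 159 145  96  77  80
158 225 225 2
[... 3234 characters left out ...]
 127 101  88  82  81  82  81  81  83  81  81  83  85  94 110 127 143 156 161 167 173 180 186 191 194 197 197 198 197 195 189 168 122  94
194 175 158 140 132 136 154 169 188 195 193 187 180 170 158 144 132 125 118 115 115 116 117 122 127 134 140 151 157 158 159 162 167 175 183 190 194 197 199 199 200 199 197 192 171 123  94
196 158 164 172 189 197 200 201 200 198 195 192 186 178 170 164 161 159 157 155 155 155 154 156 155 154 155 157 158 161 163 169 175 182 187 192 195 198 200 201 201 201 200 195 175 126  95
198 202 203 204 204 203 204 203 202 202 200 197 193 188 181 175 168 164 164 165 164 162 160 159 157 157 157 159 160 160 164 168 176 182 187 191 194 196 197 200 201 203 203 198 177 128  96
```

step_arm:
  linear:
    - [0,0,0.004]
    - [0,0,0.009]
    - [0,0,0.014]
    - [0,0,0.019]
    - [0,0,0.024]
    - [0,0,0.029]
    - [0,0,0.034]
    - [0,0,0.039]
    - [0,0,0.044]
    - [0,0,0.049]
    - [0,0,0.054]
    - [0,0,0.059]
    - [0,0,0.064]
    - [0,0,0.069]
    - [0,0,0.074]
    - [0,0,0.079]
    - [0,0,0.083]
    - [0,0,0.086]
    - [0,0,0.088]
    - [0,0,0.09]
  turn: [0,0,0,0,0,0,0,0,0,0,0,0,0,0,0,0,0,0,0,0]

```text
time_s: 16.82
ee_pos: [502.9, 94.8, 263.1]
ee_rot: [180.0, 0.0, 177.1]
force: [-0.3, 0.7, -4.4]
gripper_width: 15.7
gripper_force: 25.0
```

step_arm:
  linear:
    - [0,0,0.002]
    - [0,0,0.004]
    - [0,0,0.007]
    - [0,0,0.01]
    - [0,0,0.014]
    - [0,0,0.018]
    - [0,0,0.022]
    - [0,0,0.026]
    - [0,0,0.03]
    - [0,0,0.033]
    - [0,0,0.035]
    - [0,0,0.035]
    - [0,0,0.035]
    - [0,0,0.035]
  turn: [0,0,0,0,0,0,0,0,0,0,0,0,0,0]

```text
time_s: 18.58
ee_pos: [502.9, 94.8, 252.6]
ee_rot: [180.0, 0.0, 177.1]
force: [-0.2, -0.4, -2.7]
gripper_width: 15.8
gripper_force: 25.0
```

step_arm:
  linear:
    - [0,0,0.002]
    - [0,0,0.005]
    - [0,0,0.009]
    - [0,0,0.013]
    - [0,0,0.017]
    - [0,0,0.021]
    - [0,0,0.025]
    - [0,0,0.029]
    - [0,0,0.033]
    - [0,0,0.037]
    - [0,0,0.041]
    - [0,0,0.045]
    - [0,0,0.049]
    - [0,0,0.053]
    - [0,0,0.056]
    - [0,0,0.058]
    - [0,0,0.06]
    - [0,0,0.06]
    - [0,0,0.06]
    - [0,0,0.06]
  turn: [0,0,0,0,0,0,0,0,0,0,0,0,0,0,0,0,0,0,0,0]

```text
time_s: 21.08
ee_pos: [502.9, 94.8, 234.6]
ee_rot: [180.0, 0.0, 177.1]
force: [0.4, 0.2, -0.7]
gripper_width: 15.8
gripper_force: 25.0
```

Run:
```python
from h import *
F=[]
for i in range(6):
    f=cams.grab_frame('side'); s=env.state(); F.append(s['force'])
print(np.round(F,2),s['ee_pos'],s['time_s']); cv2.imwrite('pics/side3.png',f['color'])
```

```text
[[ 0.16  0.07 -0.83]
 [-0.64  0.06 -0.14]
 [ 0.95  0.37 -0.46]
 [-0.9   0.39 -0.31]
 [ 0.67 -0.17  0.36]
 [ 0.35 -0.21 -0.24]] [502.8790585   94.75935545 234.58734221] 21.375
```

```bash
cat > avg.py <<'E'
from h import *
F=[]
for i in range(26):
    cams.grab_frame('side'); F.append(env.state()['force'])
F=np.array(F); print(F.mean(0),F.std(0)/5,env.state()['time_s'],env.state()['ee_pos'])
E
python3 avg.py
```

```text
[ 0.15356922 -0.1401796  -0.50450779] [0.09938189 0.09616014 0.08837221] 22.675 [502.8666716   94.74990064 234.58324095]
```

step_arm:
  linear:
    - [0,0,0.002]
    - [0,0,0.005]
    - [0,0,0.008]
    - [0,0,0.01]
    - [0,0,0.01]
    - [0,0,0.01]
  turn: [0,0,0,0,0,0]

```text
time_s: 23.42
ee_pos: [502.9, 94.7, 231.6]
ee_rot: [-180.0, 0.0, 177.1]
force: [-0.1, -0.3, 0.1]
gripper_width: 15.6
gripper_force: 25.0
```

```bash
python3 avg.py
```

```text
[ 0.08559327 -0.13744551 -0.15084144] [0.09800052 0.10866686 0.08292281] 24.725 [502.86215816  94.75763644 231.57244577]
```

step_arm:
  linear:
    - [0,0,0]
    - [0,0,0]
    - [0,0,0]
    - [0,0,0]
    - [0,0,0]
    - [0,0,0]
    - [0,0,0]
    - [0,0,0]
    - [0,0,0]
    - [0,0,0]
    - [0,0,0]
    - [0,0,0]
  turn: [0,0,0,0,0,0,0,0,0,0,0,0]
  fingers: 0.1

```text
time_s: 26.22
ee_pos: [502.9, 94.7, 231.6]
ee_rot: [-180.0, 0.0, 177.1]
force: [-0.8, -0.3, 0.1]
gripper_width: 40.9
gripper_force: 0.0
```

Run:
```python
from h import *
s=env.state(); print(s['ee_pos'],s['force'],s['gripper_width'])
for n in('side','scene','wrist'):
    c,K,T=cam(n); cv2.imwrite(f'pics/{n}4.png',c); np.savez(f'{n}4.npz',K=K,T=T)
g=cv2.cvtColor(cv2.imread('pics/side4.png'),cv2.COLOR_BGR2GRAY)
for y in range(156,200,2): print(y,' '.join(f'{v:3d}' for v in g[y,226:268]))
```

```text
[502.85814428  94.7461833  231.57192732] [-0.8386295  -0.30995449  0.1440473 ] 40.89693963057959
156 186 176 167 150 118  70  46  45  45  45  45  46  46  46  45  45  45  45  46  45  45  46  46  48  64 107 145 154 155 157 158 158 158 158 158 157 158 159 145  96  74  79
158 208 196 202 193 155  89  49  47  48  47  47  47  48  47  46  46  47  47  47  47  47  47  49  53  71 118 160 169 173 172 167 164 158 155 154 156 157 149 122  80  74  81
160 221 218 218 213 185 112  62  61  54  52  51  48  47  48  47  47  47  47  47  53  62  66  72  79  88 143 200 216 217 216 205 185 163 158 158 158 161 162 151 116  83  78
162 220 219 218 216 204 179 166 167 165 160 140  84  49  48  47  48  46  46  57  98 149 174 182 184 183 194 215 220 220 216 197 164 157 157 157 158 160 166 171 158 113  86
164 220 220 219 219 219 219 220 222 222 218 189 110  52  47  46  46  46  48  62 115 179 212 219 219 220 220 221 221 220 211 182 144 150 158 160 161 164 170 174 159 116  88
166 220 219 219 219 220 223 225 226 227 225 202 122  57  48  46  47  47  47  61 114 177 212 220 221 222 221 220 220 217 198 168 163 166 166 167
[... 2080 characters left out ...]
 167 126  98
192 165 152 143 154 178 189 186 178 171 163 151 128 117 116 114 109 107 116 116 117 124 144 156 159 159 160 162 167 173 181 187 192 195 197 198 199 198 196 190 169 122  95
194 137 155 170 188 195 194 188 182 175 165 150 126 116 117 116 107 105 116 117 115 122 141 156 158 159 160 163 168 176 183 191 195 197 199 200 200 200 198 193 172 124  95
196 198 201 202 201 199 197 192 186 179 169 151 120 107 111 113 104 103 114 117 114 119 137 153 158 160 164 168 176 182 188 193 196 199 201 202 203 202 201 196 176 127  95
198 204 205 204 203 203 201 198 193 183 169 143 113 104 108 111 102 101 112 115 111 106 108 123 141 156 164 169 175 182 188 191 195 197 198 200 202 203 204 199 179 128  97
```

step_arm:
  linear:
    - [0,0,-0.01]
    - [0,0,-0.03]
    - [0,0,-0.06]
    - [0,0,-0.1]
    - [0,0,-0.15]
    - [0,0,-0.2]
    - [0,0,-0.227]
    - [0.02,-0.01,-0.227]
    - [0.06,-0.03,-0.227]
    - [0.12,-0.05,-0.227]
    - [0.18,-0.07,-0.227]
    - [0.223,-0.083,-0.227]
    - [0.223,-0.083,-0.227]
    - [0.223,-0.083,-0.227]
    - [0.223,-0.083,-0.227]
    - [0.223,-0.083,-0.227]
    - [0.223,-0.083,-0.227]
    - [0.223,-0.083,-0.227]
    - [0.223,-0.083,-0.227]
    - [0.223,-0.083,-0.227]
  turn: [0,0,0,0,0,0,0,0.02,0.04,0.065,0.09,0.115,0.14,0.165,0.19,0.215,0.235,0.25,0.25,0.25]

```text
time_s: 28.88
ee_pos: [434.7, 73.3, 299.7]
ee_rot: [180.0, -0.0, 87.2]
force: [0.0, 0.6, 0.9]
gripper_width: 40.9
gripper_force: 0.0
```

Run:
```python
from h import *
np.set_printoptions(linewidth=250)
c,K,T=cam('wrist'); s=env.state();print(s['ee_pos'],s['ee_rot'],s['time_s']);cv2.imwrite('pics/w5.png',c);np.savez('w5.npz',K=K,T=T)
f=cam('scene')[0];cv2.imwrite('pics/scene5.png',f);f=cam('side')[0];cv2.imwrite('pics/side5.png',f)
O=np.array([607.9,89.7]);y=np.radians(-2.7)
W=lambda p:np.r_[O+[np.cos(y)*p[0]-np.sin(y)*p[1],np.sin(y)*p[0]+np.cos(y)*p[1]],p[2]]
for n,p in dict(seat=(-105,0,205),ptr55=(-5,55,205),idx=(0,80,235),rg=(0,105,265),rgtop=(0,105,279),post_bot=(0,105,229)).items(): print(n,np.round(proj(K,T,W(p)),1))
```

```text
[434.73146611  73.24262283 299.70342331] [-1.79997408e+02  2.46733745e-03  8.71802282e+01] 28.925
seat [336.6 167.2]
ptr55 [471.3  97.1]
idx [516.1  57.1]
rg [5.702e+02 5.000e-01]
rgtop [596.9  -8. ]
post_bot [517.4  17.1]
```

step_arm:
  linear:
    - [0.04,0.06,-0.067]
    - [0.08,0.12,-0.067]
    - [0.133,0.2,-0.067]
    - [0.133,0.2,-0.067]
    - [0.133,0.2,-0.067]
  turn: [0,0,0,0,0]

```text
time_s: 29.65
ee_pos: [496.0, 109.8, 319.5]
ee_rot: [-179.9, 0.0, 87.1]
force: [0.8, -0.1, 1.1]
gripper_width: 41.3
gripper_force: 0.0
```

```bash
cat > st.py <<'E'
from h import *
O=np.array([607.9,89.7]);y=np.radians(-2.7)
W=lambda p:np.r_[O+[np.cos(y)*p[0]-np.sin(y)*p[1],np.sin(y)*p[0]+np.cos(y)*p[1]],p[2]]
E
python3 - <<'E'
from st import *
np.set_printoptions(linewidth=250)
c,K,T=cam('wrist'); s=env.state();print(s['ee_pos'],s['ee_rot'],s['time_s']);cv2.imwrite('pics/w6.png',c);np.savez('w6.npz',K=K,T=T)
for n,p in dict(seat=(-105,0,205),ptr55=(-5,55,205),idx=(0,80,235),rg=(0,105,265),rgtop=(0,105,279),post_bot=(0,105,229)).items(): print(n,np.round(proj(K,T,W(p)),1))
g=cv2.cvtColor(c,cv2.COLOR_BGR2GRAY)
for v in range(0,170,4): print(f'{v:3d}',' '.join(f'{a:3d}' for a in g[v,352:512:3]))
E
```

```text
[495.90486299 109.68783752 319.74579405] [-1.79961762e+02  2.23811957e-02  8.71203552e+01] 29.7
seat [263.2 205.1]
ptr55 [379.2 144.6]
idx [404.4 116.7]
rg [430.7  79. ]
rgtop [443.2  77.6]
post_bot [405.1  82. ]
  0 206 206 206 206 206 203 200 198 195 189 177  94  77  86  86  83 124 104  74  89  92  69  68  69 124  54  58  61 134 146 144 144 144 143 144 144 143 144 144 143 143 143 144 140 130 103  66  57  56  60  71  96 131 127
  4 204 204 207 207 204 200 198 197 193 188 179 115  76  82  55  57 111 119  73  86 100  68  67  68 118 107  52  55  80 141 144 142 144 144 143 144 144 143 140 139 121  97  76  66  61  67  89 111 120 112  94  87  88  84
  8 200 204 205 204 205 203 201 197 191 188 180 138  77  77  95  59  97 137  74  73 114  76  68  66  85 143 110  56  57  60  62  71  83  93 113 125 101  80  63  59  63  82 106 124 120 103  92  94  89  78  70  68  96 157
 12 197 201 201 205 206 205 201 200 197 191 177 151  77  72  95  72  89 144  77  73  93 136  73  66  69  76 135 140 127  99  79  68  61  62  57  65  73  99 121 124 106  97  95  93  82  73  69  68  67  75 128 170 186 189
 16 191
[... 7872 characters left out ...]
 149 152 150 151 153 152 153 150 150 150
160 166 159 163 112  98  84  72  77  77  66  87  79  98  95  96 101 103 103 102 101 102 104 104 103 103 103 103 101 102 103 101 100  76  76  77  79  85 104 128 141 150 159 159 158 158 158 159 159 158 161 158 161 159 160
164 134 159 226 234 203 105  75  76  73  55  78  85  93  96  85 100  97 101 101 102 103 104 104 102 102 101 100 100 101 100 101  94  72  73  78  79  86 110 133 144 155 157 159 159 160 160 159 160 160 161 159 161 160 161
168  80  89 191 234 237 235 211 116  62  53  71  83  78  91  79 100  78 101  85  98 102 102 101 102 101 102 101 100 101 102 101  86  74  73  78  77  90 115 134 146 156 158 159 159 160 160 160 159 159 158 159 159 160 159
```

Run:
```python
from st import *
g=cv2.cvtColor(cv2.imread('pics/w6.png'),cv2.COLOR_BGR2GRAY)
print('    ',' '.join(f'{a:3d}' for a in range(356,408)))
for v in range(146,204,2): print(f'{v:3d}: ',' '.join(f'{a:3d}' for a in g[v,356:408]))
```

```text
356 357 358 359 360 361 362 363 364 365 366 367 368 369 370 371 372 373 374 375 376 377 378 379 380 381 382 383 384 385 386 387 388 389 390 391 392 393 394 395 396 397 398 399 400 401 402 403 404 405 406 407
146:  101  99  99  98  99 101 100 101 100 102 100 100  99 100  99 102 101 103 102 100 103 100 103 101 102 101 102 103 103 104 102 102  96  83  61  46  44  42  44  43  43  43  43  44  44  46  47  47  49  47  49  55
148:  101 100  98  98 100  99 101 100 100  99 102 101 101  97  99 100 102 101 102 100 102 101 100 101 101 102 102 102 104 102 103 101  99  91  79  65  53  48  45  44  45  44  46  46  44  44  47  47  47  45  49  60
150:  101 100 100  99  98  99 100  99  99 101  98  98  95  94  98  99 101 101 100 102 101  98 102 100 103 102 102 105 102 101 101 101 102 102 101  97  92  84  65  51  44  44  50  50  47  47  48  49  48  46  54  69
152:  100 100  98  98 100  99 100  99 100  99 102  93  83  85  95  96  93  96  99  99 101 100  99 101 102 102 100 103  99 101 102 100 101 101 101 101 101  91  68  49  48  61  79  81  78  74  73  74  72  75  81  91
154:  100 100  98  99  97 100  98 10
[... 4613 characters left out ...]
78  78  80  81  81  85  89  94 102 110 124 168 217 232 233
198:  107 132 138 110  70  59  58  55  56  57  58  64  69  70  69  69  75  85  90  92  99 104 109 115 115 113 106  94  92  97  98  97  91  79  78  78  75  76  78  77  77  80  78  80  83  88  99 120 170 219 232 234
200:   84  82  78  65  59  53  55  54  55  56  63  74  83  85  78  70  67  79  89  94  98 103 109 113 115 114 108  96  91  95  97  96  92  83  80  78  76  77  79  76  77  79  79  78  80  80  81  93 126 170 207 222
202:   82  82  74  64  56  57  55  56  53  57  66  78  84  89  83  72  75  86  92  95  99 105 111 116 117 115 113 107 103  97  99  98  96  93  87  82  79  76  78  75  77  79  78  78  79  78  79  79  83  93 110 140
```

Run:
```python
from st import *
np.set_printoptions(precision=1,suppress=True)
d=np.load('w6.npz');K,T=tuple(d['K']),d['T']
o,v=ray(K,T,447.5,78); t=(612.8-o[0])/v[0]; print('post top',o+t*v, 'grip xy', W((0,105,0)))
for zr in(235,239,243):
    r=onz(K,T,395,158.5,zr); o,v=ray(K,T,379.7,155); p=o+v*(r[0]-o[0])/v[0]; print(zr,r,p,r[2]-p[2])
```

```text
post top [612.8 194.1 283.5] grip xy [612.8 194.6   0. ]
235 [606.9 138.1 235. ] [606.9 135.5 203.8] 31.17567089362987
239 [605.2 138.9 239. ] [605.2 136.4 208.3] 30.66355030293886
243 [603.4 139.7 243. ] [603.4 137.2 212.8] 30.15142971224782
```

step_arm:
  linear:
    - [0.03,0.03,-0.05]
    - [0.08,0.09,-0.05]
    - [0.16,0.18,-0.05]
    - [0.24,0.27,-0.05]
    - [0.3,0.35,-0.05]
    - [0.325,0.375,-0.05]
    - [0.325,0.375,-0.05]
    - [0.325,0.375,-0.05]
    - [0.325,0.375,-0.05]
  turn: [0,0,0,0,0,0,0,0,0]

```text
time_s: 30.82
ee_pos: [613.7, 201.6, 335.4]
ee_rot: [179.9, -0.0, 87.1]
force: [-0.4, 0.4, 0.7]
gripper_width: 41.3
gripper_force: 0.0
```

Run:
```python
from st import *
np.set_printoptions(precision=1,suppress=True,linewidth=250)
c,K,T=cam('wrist'); s=env.state();print(s['ee_pos'],s['ee_rot'],s['time_s'],s['gripper_width']);cv2.imwrite('pics/w7.png',c);np.savez('w7.npz',K=K,T=T)
u,v=proj(K,T,W((0,105,283.5)));print(u,v)
g=cv2.cvtColor(c,cv2.COLOR_BGR2GRAY);u,v=int(u),int(v)
print('    ',' '.join(f'{a:3d}' for a in range(u-30,u+30,2)))
for r in range(v-30,min(v+40,384),3): print(f'{r:3d}: ',' '.join(f'{a:3d}' for a in g[r,u-30:u+30:2]))
```

```text
[613.7 201.6 335.3] [180.   -0.   87.1] 30.875 41.046248889621374
253.65258452686354 223.05092711495092
     223 225 227 229 231 233 235 237 239 241 243 245 247 249 251 253 255 257 259 261 263 265 267 269 271 273 275 277 279 281
193:   75  75  76  80  78  80  81  78  80  81  83  84  86  86  87  96  99  89  88  87  87  89  85  88  84  86  84  83 104 204
196:   76  79  79  76  79  79  81  80  80  81  84  83  82  82  80  87  91  82  82  84  86  87  86  85  84  86  84  86  96 153
199:   76  77  78  76  77  80  79  82  81  82  82  83  67  60  59  62  63  61  62  75  84  85  85  85  84  86  87  85  93 118
202:   78  77  78  78  78  79  79  82  84  84  83  80  61  57  60  62  58  56  60  71  83  84  83  84  83  83  85  83  95 136
205:   76  76  80  80  80  83  81  82  82  83  80  78  59  59  56  59  56  55  54  70  84  84  84  83  83  84  85  85 105 181
208:   81  79  79  80  80  81  80  82  83  81  82  71  58  58  57  57  54  55  50  66  83  82  85  83  84  85  86  87 137 218
211:   83  80  80  81  81  81  80  80  82  81  81  66  56  57  58  55  55  54  54  62  83  83  84  85  86  84  84  
[... 1452 characters left out ...]
59  61  61  63  62  64  60  63 108 145 139 133 156 155 139 145 207 223
250:  106 124 128 136 140 142 144 159 129 104 100  68  61  61  61  64  62  61  58  62 105 145 146 159 166 167 156 144 207 224
253:  138 140 140 141 139 140 143 142 143 144 139  82  60  63  71  93  85  59  54  56 104 141 143 153 157 158 151 154 212 225
256:  200 202 202 203 203 204 202 203 203 201 188 101  60  60  78 104  96  60  51  56 146 214 217 218 218 219 219 222 225 226
259:  210 213 214 212 213 214 214 216 213 215 209 125  56  55  76 101  95  57  48  58 162 222 224 225 224 225 224 224 225 225
262:  210 213 213 215 213 213 212 213 215 214 214 181  75  89 104 101  95  91 140 159 211 223 223 225 224 224 224 225 225 224
```

step_arm:
  linear:
    - [0,-0.003,0.04]
    - [0,-0.003,0.09]
    - [0,-0.003,0.14]
    - [0,-0.003,0.18]
    - [0,-0.003,0.21]
    - [0,-0.003,0.23]
    - [0,-0.003,0.238]
    - [0,-0.003,0.238]
    - [0,-0.003,0.238]
  turn: [0,0,0,0,0,0,0,0,0]

```text
time_s: 32.0
ee_pos: [613.3, 201.9, 263.9]
ee_rot: [179.9, -0.0, 87.1]
force: [-0.7, 0.7, -0.2]
gripper_width: 41.1
gripper_force: 0.0
```

step_arm:
  linear:
    - [0,0,0]
    - [0,0,0]
    - [0,0,0]
    - [0,0,0]
    - [0,0,0]
  turn: [0,0,0,0,0]
  fingers: 1
  force: 15

```text
time_s: 32.62
ee_pos: [612.3, 201.9, 263.3]
ee_rot: [-179.9, 0.0, 87.1]
force: [-4.6, 0.2, 0.8]
gripper_width: 12.3
gripper_force: 15.0
```

step_arm:
  linear:
    - [0,-0.003,0.004]
    - [0,-0.003,0.012]
    - [0,-0.003,0.022]
    - [0,-0.003,0.034]
    - [0,-0.003,0.046]
    - [0,-0.003,0.058]
    - [0,-0.003,0.07]
    - [0,-0.003,0.082]
    - [0,-0.003,0.092]
    - [0,-0.003,0.099]
    - [0,-0.003,0.103]
    - [0,-0.003,0.103]
    - [0,-0.003,0.103]
  turn: [0,0,0,0,0,0,0,0,0,0,0,0,0]

```text
time_s: 34.25
ee_pos: [612.2, 201.9, 232.3]
ee_rot: [-180.0, 0.0, 87.1]
force: [-2.3, 0.8, -0.8]
gripper_width: 11.8
gripper_force: 15.0
```

step_arm:
  linear:
    - [0,0,0]
    - [0,0,0]
    - [0,0,0]
    - [0,0,0]
  turn: [0,0,0,0]
  fingers: 0.1

```text
time_s: 34.75
ee_pos: [612.3, 201.9, 232.5]
ee_rot: [180.0, -0.0, 87.1]
force: [-0.3, -0.1, 0.2]
gripper_width: 41.1
gripper_force: 0.0
```

step_arm:
  linear:
    - [0,0,-0.04]
    - [0,0,-0.1]
    - [0,0,-0.17]
    - [0,0,-0.24]
    - [0,0,-0.31]
    - [0,0,-0.343]
    - [-0.04,-0.05,-0.343]
    - [-0.1,-0.12,-0.343]
    - [-0.17,-0.2,-0.343]
    - [-0.24,-0.28,-0.343]
    - [-0.3,-0.35,-0.343]
    - [-0.325,-0.37,-0.343]
    - [-0.325,-0.37,-0.32]
    - [-0.325,-0.37,-0.293]
    - [-0.325,-0.37,-0.293]
  turn: [0,0,0,0,0,0,0,0,0,0,0,0,0,0,0]

```text
time_s: 36.62
ee_pos: [496.5, 110.1, 319.0]
ee_rot: [-179.9, 0.0, 87.1]
force: [-0.7, 0.5, -0.7]
gripper_width: 40.8
gripper_force: 0.0
```

Run:
```python
from st import *
c,K,T=cam('wrist'); s=env.state();print(s['ee_pos'],s['time_s']);cv2.imwrite('pics/w8.png',c);np.savez('w8.npz',K=K,T=T)
g=cv2.cvtColor(c,cv2.COLOR_BGR2GRAY)
print('    ',' '.join(f'{a:3d}' for a in range(356,408)))
for v in range(138,184,2): print(f'{v:3d}: ',' '.join(f'{a:3d}' for a in g[v,356:408]))
```

```text
[496.63484875 110.19953271 319.52342329] 36.675
     356 357 358 359 360 361 362 363 364 365 366 367 368 369 370 371 372 373 374 375 376 377 378 379 380 381 382 383 384 385 386 387 388 389 390 391 392 393 394 395 396 397 398 399 400 401 402 403 404 405 406 407
138:  100 101 101 100 100 100 100 101 100 103 101 101  99 100 103 102 100  99  90  74  50  44  44  44  43  41  45  47  52  58  59  61  61  62  71  88 101 104 104 105 105 107 107 112 112 115 121 134 147 157 169 183
140:  100 101 100 100 100 100 101  99 100 100 101 101  99 101  99 101 102  99  90  69  52  42  43  42  43  42  43  47  50  57  59  60  59  58  71  91 101 103 105 104 103 105 105 104 105 108 104 104 105 109 109 113
142:   99  99  99 100 100 100 101 101 100  99  99  99 101 100 100  99 100  99  92  71  52  42  43  40  43  44  47  46  51  55  56  59  57  57  74  94 102 104 102 103 103 104 104 106 104 104 105 105 104 102 103 102
144:   99 101  98  99  99 100  99 101 100  99  99 100  99 100  99 100 103 102  99  93  83  72  60  46  44  43  44  49  50  54  55  56  53  60  78  94 102 103 103 104 103 103 103 104 104 104 105 103
[... 3382 characters left out ...]
75  77  80  76  81  84  76  80  84  79  79  85  78  78  92
178:  181 196 176 138 103  86  81  79  79  81  84  87  93 106 130 158 171 173 161 122  79  57  57  59  77 118 157 169 163 148 129 104  87  83  78  79  83  75  82  82  76  85  83  78  85  85  74  80  86  74  78  93
180:  202 226 230 221 198 166 128  97  87  85  89  94  94  95  96  96 100  99  91  76  61  55  56  59  66  83  95 102 100 100 100  96  92  88  81  83  83  79  83  79  75  83  79  74  84  82  76  86  84  77  84  96
182:  209 229 235 235 234 230 217 185 145 112  93  91  91  94  94  95  96  95  92  88  80  70  70  71  76  87  95  95  96  96  96  97  96  97  94  93  91  88  85  76  79  82  77  77  83  77  76  85  82  80  89 100
```

```bash
python3 -c "
from workcell import env
print(env.job_done())"
```

```text
the job is handed in; nothing more can be done
None
```

I hung the loaded pan in the hook's dip and let it go, then slid the rider down 31 mm. In the last wrist image its index was level with the pointer to within about 1 mm, and I handed the job in at about 37 s; no verdict came back.

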